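# Make up the tube fitting: finger-tight, then a quarter turn

### The arm

A 7-joint arm with a two-finger parallel gripper is mounted at the origin on a cart in front of the work surface, level with it; the furniture and walls round the work are solid. World frame = base frame: x ahead of the robot, y to its left, z up, the work surface at z = 0. Lengths are in m, angles in rad, forces in N, time in s.
With the tool pointing down it reaches from about 0.425 to 0.875 m from the base axis. Payload 4.7 kg.
Tool frame: the origin (TCP) lies on the centre line of the jaws, within the pads' length; the fingertips stand ctrl.tcp_to_tips ahead of it and the grasp point (between the pads) lies 2 mm behind it (ctrl.tcp_to_tips is the distance from the TCP to the fingertips, in m); z points along the fingers, y is the line along which they close (so a half turn about z gives the same grasp; the last joint's range is limited). The gripper opens to 87 mm and grips with 3 to 60 N. Pads are 19 mm wide; open, the fingers measure 117 mm over their backs; the gripper's body (75 mm by 190 mm) begins 51 mm behind the grasp point.
Start: joints at [1.243, 0.321, -0.07, 1.45, 0.023, 1.371, -0.057], TCP at [0.218, -0.612, 0.24] pointing down, gripper open.
Joint ranges: [-2.86, 2.86], [-0.3, 2.09], [-1.38, 1.24], [0.06, 2.45], [-1.56, 4.7], [0.09, 2.05], [-2.69, 2.69]. Speed limits (rad/s): [2.57, 2.57, 3.14, 3.14, 3.14, 3.14, 3.14].

### API

Orientations are given as a rotation vector (axis times angle).
In Python, from bench import ctrl, optics, close_job gives the robot as it stands.
- The arm moves only by the shell command python3 -m inch 'ROWS' [OPENING] [FORCE]. ROWS is JSON, a list of rows, each a list of 2 entries, a list of its own where there are three numbers: the shift along the tool's x, y, z in mm, then the turn, a rotation vector about the tool's x, y, z in degrees. In form: [[[x, y, z], [ax, ay, az]], ...]. A call has exactly 10 rows; each row shifts and turns the commanded pose from where the row before left it, along the tool's axes as they then stand; what a row does not reach is not made up. A row lasts 1/10 s, in which the tool goes at most 50 mm and 8.59 degrees, less where a joint would pass 70% of its speed; a pose out of reach is approached as far as the arm can. A call is refused whole if a number of a shift passes 50 or a number of a turn 8.59, either way. A call with a gripper value outside its range is refused whole. OPENING is the closure, from 0 (fully open) to 1 (shut), set as the call begins (- or left out, the last holds). The fingers move at their own pace and stop on an object; FORCE is the grip in N (left out, the last holds). Time passes only in rows, so rows that do not move let the fingers close, or fill a call up. It gives the time, the measured TCP pose, the force and the opening at its end, in the units of the state.
- ctrl.get_state(): the state, without advancing time (a new reading comes with each control period).
- optics.get_image(name): name is "side" or "top" or "wrist"; returns a dict with "image" (384x512x3 uint8, red, green, blue), "fx", "fy", "cx", "cy" (pixels), "dist" ([k1, k2, p1, p2, k3] as OpenCV has them; the pictures are not rectified), "R" (3x3) and "t" (3): a world point X has camera coordinates R X + t; the wrist camera has in their place "hand_eye" (4x4, takes a point from camera to tool coordinates, whose origin is the TCP and whose axes are the flange's). Camera axes: x right, y down, z forward; pixel columns grow to the right and rows downward; lengths in m; the calibration is good to about 2 mm. A picture is of the moment at which its call begins: read the wrist's pose just before it. There is no depth.
- close_job(): hands the job in, once; it reports no verdict.
The state is a dict: "time": time; "joint_positions": joint angles; "qd": joint speeds; "joint_torque": joint torques, N m; "position": TCP position; "tool_rot": TCP orientation; "ft_force": force on the tool from outside, world axes, zero at the start; "torque": the same for the moment, N m; "grip_width": opening from 0.0 (shut) to 1.0 (fully open).
Only numpy, scipy, OpenCV 4.12 (cv2) and the standard library are available. Lean on these libraries where they do the work, as an engineer would, in place of code of your own. Each camera call takes 0.05 s, during which the arm holds its last target. There are 200 camera calls.

### The job

Of the two fittings standing on the bench, make up the one whose brass nut has a bare steel tube sticking out of its top: first run its nut clockwise with the fingers until it is finger-tight, then give it one quarter turn more, clockwise, by swinging the wrench that sits on it, and let go. Turn the wrench by its handle and only once the nut is finger-tight; do not overtighten, and leave the fitting with the domed blank cap alone.

Things in the scene. Friction and masses are not known exactly. Their poses are not given: they have to be found in the camera images.
- nut_grip (a point): Nut to tighten: upright knurled round brass nut, 30 mm diameter, 30 mm tall, from 60 to 90 mm above the bench; a bare steel tube (8 mm diameter) rises 17 mm from its top. Point: on the nut's vertical axis, 78 mm above the bench. Its fitting (76 mm square flange, hexagonal body) is fixed to the bench, left or right of the blanked one.
- nut (a joint): Turn of that nut relative to its wrench, rad, growing clockwise seen from above. Starts between 0 and 0.7; firm stop at 1.2 = finger-tight, when a short black mark on the nut's upper rim lies over the wrench handle. Turns easily (0.04 N m), stays where left, does not rise or sink. Twisting hard past the stop drags the wrench (1.2 N m).
- wrench (a joint): Turn of the wrench on that nut, rad, growing clockwise seen from above. Starts at 0; a quarter turn is 1.57. Carries the nut with it. It does not turn back beyond 0, can be overturned (to 2.6), is stiff (1.2 N m, about 13 N at the listed handle point) and stays where it is left.
- wrench_grip (a point): Point in the middle of that wrench's handle, 95 mm from the nut's axis, 51 mm above the bench. Level steel wrench: 44 mm ring just under the nut, one handle 18 mm wide, 12 mm thick, ending 148 mm from the axis, 45 to 57 mm above the bench, free space beneath. Starts pointing left or left and back to the robot (99 to 142 degrees anticlockwise from +x); clockwise swings it away.
- blank_wrench_grip (a point): The same handle point of the identical wrench on the other fitting, which is the same but has a closed brass dome (7 mm high) on its nut instead of the tube. It is already tight and must not be turned. Its fitting stands 20 to 29 cm to the left or right of the one to tighten. Keep clear of the tall computer tower behind (front at x = 0.55, y -0.18 to 0).

How it is judged:
On the way:
1. the nut is finger-tight (within 10 degrees of its stop), the wrench still where it was (within 9 degrees) (value of joint nut above 1.03 rad and value of joint wrench below 0.16 rad), for 0.2 s.
At the end, for the whole second after the job is handed in: The nut is finger-tight against its stop (within 10 degrees), its wrench stands at rest a quarter turn clockwise (90 degrees, give or take 12) from where it started, and the wrench of the blanked fitting is where it was (its handle within 20 mm) (value of joint nut above 1.03 rad and value of joint wrench between 1.36 and 1.78 rad and velocity of joint wrench between -0.05 and 0.05 rad/s and distance of blank_wrench_grip from where it was at the start of the episode below 0.02 m); the robot touches nothing.
It fails at once if the wrench was turned (more than 11 degrees) while the nut was not yet finger-tight (value of joint wrench above 0.2 rad and value of joint nut below 1 rad).
It fails at once if the nut was overtightened (wrench more than 110 degrees round) (value of joint wrench above 1.92 rad).
It fails at once if the extra turn was made by twisting the nut itself, not by the wrench handle (value of joint wrench above 0.3 rad and contact force between the fingers and nut above 2 N).
It fails at once if the wrench of the blanked fitting was moved by more than 20 mm (distance of blank_wrench_grip from where it was at the start of the episode above 0.02 m).
It also fails if it takes over 54 s, if anything falls off the work surface, if the arm or the gripper's body presses on something with over 40 N, if the wrist force passes 120 N, or if a joint passes its speed limit or range.

## Working session

There is one attempt and no reset: what is moved stays moved. The work goes in short steps, Python scripts to look and compute and a shell command to move; the robot and the scene stay as the last step left them, time stands still between calls to the robot, and variables do not carry over. Pictures are saved under pics/ and viewed, on a budget of 10 in all, crops included, one or two more only if the job needs it, and the job is handed in when it is done.

```bash
ls; mkdir -p pics; python3 - <<'E'
from bench import ctrl, optics
import cv2, numpy as np
s=ctrl.get_state(); print({k:np.round(v,3).tolist() for k,v in s.items()}, ctrl.tcp_to_tips)
a=[]
for n in("top","side"):
    d=optics.get_image(n); np.savez(f'{n}0.npz',**d)
    cv2.imwrite(f'pics/{n}0.png',d['image'][...,::-1]); print(n,d['fx'],d['cx'],d['cy'],d['dist'],np.round(d['R'],3).tolist(),d['t'])
d=optics.get_image("wrist"); print(np.round(d['hand_eye'],3).tolist(),d['fx'])
E
```

```text
pics
{'time': 0.0, 'joint_positions': [1.243, 0.322, -0.07, 1.452, 0.023, 1.371, -0.057], 'qd': [0.001, 0.001, -0.001, -0.0, 0.0, -0.0, -0.002], 'joint_torque': [-0.0, -49.127, -0.404, -31.253, -0.064, 0.044, 0.0], 'position': [0.218, -0.612, 0.238], 'tool_rot': [-3.094, -0.534, 0.001], 'ft_force': [-0.743, -0.519, -0.111], 'torque': [0.004, 0.004, -0.009], 'grip_width': 0.995} 0.017
top 434.5383206367821 261.1845155510473 186.41128382279615 [-0.01534781  0.          0.          0.          0.        ] [[0.027, -1.0, 0.013], [-0.994, -0.028, -0.102], [0.102, -0.01, -0.995]] [0.20661338 0.46098724 0.88879553]
side 423.7507043283389 252.68838095424053 194.32030749282737 [-0.03310209  0.          0.          0.          0.        ] [[-0.911, -0.411, -0.013], [-0.189, 0.446, -0.875], [0.366, -0.795, -0.484]] [0.5099836  0.08268083 0.8969897 ]
[[-0.001, -0.97, -0.245, 0.066], [1.0, -0.0, -0.001, -0.0], [0.001, -0.245, 0.97, -0.145], [0.0, 0.0, 0.0, 1.0]] 283.0749252196907
```

View pics/top0.png

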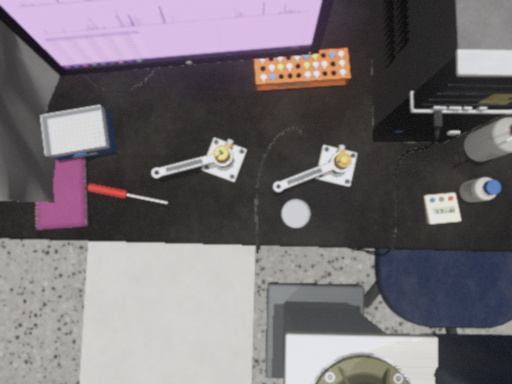

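View pics/side0.png

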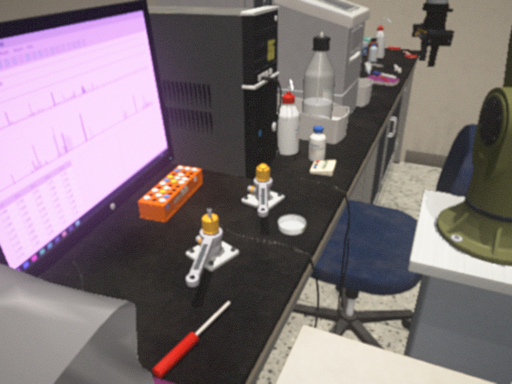

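The top view shows two fittings, with nuts at about (222,153) and (343,159) and both handles pointing left. In the side view the near one, at (210,225), seems to carry the tube. I'll zoom in and measure.

```bash
cat > h.py <<'E'
import numpy as np, cv2
def ray(d,uv):
    K=np.array([[d['fx'],0,d['cx']],[0,d['fy'],d['cy']],[0,0,1]])
    p=cv2.undistortPoints(np.array([[uv]],float),K,np.array(d['dist'],float))[0,0]
    return -d['R'].T@d['t'], d['R'].T@np.array([p[0],p[1],1])
def onz(d,uv,z):
    c,r=ray(d,uv); return c+r*(z-c[2])/r[2]
def brass(im):
    h=cv2.cvtColor(im,cv2.COLOR_RGB2HSV); return cv2.inRange(h,(14,110,70),(32,255,255))
E
python3 - <<'E'
from h import *
T=dict(np.load('top0.npz'));S=dict(np.load('side0.npz'))
for n,d,z in(('top',T,.075),('side',S,.075)):
    m=brass(d['image']);k,l,st,c=cv2.connectedComponentsWithStats(m)
    for i in range(1,k):
        if st[i][4]>40: print(n,st[i],c[i].round(1),onz(d,c[i],z).round(4))
# wrench hub->end, in the top image
def handle(d,box):
    x0,y0,x1,y1=box
    g=cv2.cvtColor(d['image'],cv2.COLOR_RGB2GRAY)[y0:y1,x0:x1]
    ys,xs=np.where(g>110); return [onz(d,(x+x0,y+y0),.057) for x,y in zip(xs,ys)]
for b in((148,145,204,185),(270,160,318,197)):
    P=np.array(handle(T,b))[:,:2]; v=np.linalg.svd(P-P.mean(0),full_matrices=False)[2][0]; v*=np.sign(v[1])
    print(P.mean(0),np.degrees(np.arctan2(v[1],v[0])),len(P))
a=cv2.resize(T['image'][125:200,145:265],None,fx=6,fy=6,interpolation=2)[:, :720]
q=lambda y,x:cv2.resize(S['image'][y:y+70,x:x+100],None,fx=3.6,fy=2,interpolation=2)
b=np.hstack([q(205,170),q(155,220)])
cv2.imwrite('pics/z.png',np.vstack([a,b])[...,::-1])
E
```

```text
top [335 154  15  14 101] [341.5 161.4] [0.5043 0.0614 0.075 ]
side [267  39   8  22 141] [270.7  49.7] [ 1.0823 -1.4064  0.075 ]
side [255 162  16  20 249] [262.4 171.8] [0.5077 0.0571 0.075 ]
side [167 174  11  10  54] [171.7 178.4] [0.6867 0.17   0.075 ]
side [201 213  19  22 323] [209.9 223.3] [0.5116 0.3024 0.075 ]
[0.48639468 0.38957417] 105.77647019622002 542
[0.46775111 0.15118506] 113.14271364866738 480
```

View pics/z.png

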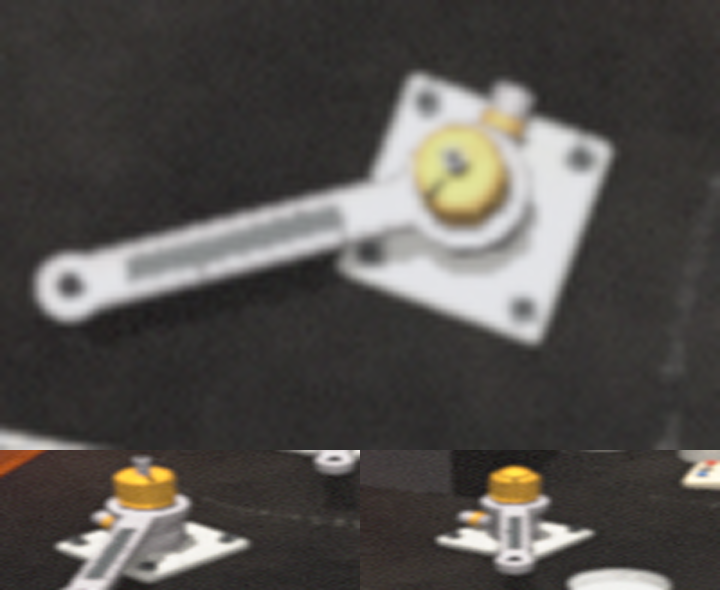

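The tube is on the left fitting: tube tip at crop (457,160), black mark at (432,188), anticlockwise of the handle. The right fitting has the dome. Next I triangulate the axis.

```bash
cat >> h.py <<'E'
from scipy.spatial.transform import Rotation as Ro
def tool(rv,delta): return (Ro.from_rotvec(rv).inv().apply(delta)*1000).round(1)
E
python3 - <<'E'
from h import *
T=dict(np.load('top0.npz'));S=dict(np.load('side0.npz'))
print('camtop',-T['R'].T@T['t'],'camside',-S['R'].T@S['t'])
h=cv2.cvtColor(T['image'],cv2.COLOR_RGB2HSV); m=cv2.inRange(h,(12,60,90),(40,255,255))
k,l,st,c=cv2.connectedComponentsWithStats(m)
for i in range(1,k):
    if st[i][4]>60: print(st[i],c[i].round(1),onz(T,c[i],.082).round(4))
print('tube tip top',onz(T,(145+457/6,125+160/6),.107).round(4),'side',onz(S,(170+141/3.6,205+10/2),.107).round(4))
print('ring/handle end hole',onz(T,(145+68/6,125+286/6),.057).round(4))
print('rack',onz(T,(255,85),.03),'monitor',onz(T,(190,70),.1),'bottle',onz(T,(480,188),.08))
rv=[-3.094,-.534,.001]
for a in((.2,.41,0),(.05,.25,0),(.04,.25,0)): print(a,tool(rv,a))
E
```

```text
camtop [0.36194997 0.22839501 0.9284308 ] camside [0.1522281  0.88617627 0.51286268]
[ 254   47   98   38 1498] [304.1  68. ] [0.6917 0.1398 0.082 ]
[480  94  32  10 209] [497.7  99.1] [ 0.6402 -0.254   0.082 ]
[214 143  18  20 205] [222.1 153.1] [0.5127 0.2988 0.082 ]
[335 149  16  20 222] [342.3 159.4] [0.5072 0.0612 0.082 ]
tube tip top [0.511  0.2986 0.107 ] side [0.509  0.3056 0.107 ]
ring/handle end hole [0.4733 0.432  0.057 ]
rack [0.6710286  0.23852167 0.03      ] monitor [0.67345711 0.36655673 0.1       ] bottle [ 0.45831735 -0.21384999  0.08      ]
(0.2, 0.41, 0) [ 325.9 -319.2    0.5]
(0.05, 0.25, 0) [ 130.9 -218.8    0.4]
(0.04, 0.25, 0) [ 121.5 -222.1    0.4]
```

```bash
python3 - <<'E'
from h import *
T=dict(np.load('top0.npz'));S=dict(np.load('side0.npz'))
def tri(a,b):
    c,r=ray(T,a);C,q=ray(S,b); s=np.linalg.lstsq(np.c_[r,-q],C-c,rcond=None)[0]
    p,P=c+r*s[0],C+q*s[1]; return ((p+P)/2).round(3),np.linalg.norm(p-P).round(3)
print(tri((318,48),(173,157)))
# direct: plane x range of edge bottom seen in side at image (90,222)
for z in(.1,.15,.2):print(z,onz(T,(190,70),z).round(3),onz(T,(318,48),z).round(3),onz(S,(173,157),z).round(3))
E
python3 -m inch '[[[32.6,-31.9,0],[0,0,0]],[[32.6,-31.9,0],[0,0,0]],[[32.6,-31.9,0],[0,0,0]],[[32.6,-31.9,0],[0,0,0]],[[32.6,-31.9,0],[0,0,0]],[[32.6,-31.9,0],[0,0,0]],[[32.6,-31.9,0],[0,0,0]],[[32.6,-31.9,0],[0,0,0]],[[32.6,-31.9,0],[0,0,0]],[[32.6,-31.9,0],[0,0,0]]]' 0 10
python3 -m inch '[[[22,-36.5,0],[0,0,0]],[[22,-36.5,0],[0,0,0]],[[22,-36.5,0],[0,0,0]],[[22,-36.5,0],[0,0,0]],[[22,-36.5,0],[0,0,0]],[[22,-36.5,0],[0,0,0]],[[22,-36.5,0],[0,0,0]],[[22,-36.5,0],[0,0,0]],[[22,-36.5,0],[0,0,0]],[[22,-36.5,0],[0,0,0]]]'
```

```text
(array([0.723, 0.113, 0.101]), np.float64(0.008))
0.1 [0.673 0.367 0.1  ] [0.727 0.115 0.1  ] [0.718 0.113 0.1  ]
0.15 [0.655 0.358 0.15 ] [0.705 0.122 0.15 ] [0.65  0.206 0.15 ]
0.2 [0.636 0.35  0.2  ] [0.683 0.128 0.2  ] [0.581 0.3   0.2  ]
time: 1.15
position: [0.4184, -0.2008, 0.2395]
tool_rot: [3.095, 0.534, -0.0]
ft_force: [1.3, -0.3, -0.0]
grip_width: 1.002
time: 2.15
position: [0.5031, 0.2164, 0.2395]
tool_rot: [3.096, 0.533, 0.001]
ft_force: [-0.5, 0.3, -0.3]
grip_width: 1.0
```

```bash
python3 -m inch '[[[17.8,-38.2,0],[0,0,0]],[[17.8,-38.2,0],[0,0,0]],[[0,0,0],[0,0,-8.5]],[[0,0,0],[0,0,-8.5]],[[0,0,0],[0,0,-8.5]],[[0,0,0],[0,0,-8.5]],[[0,0,0],[0,0,-8.5]],[[0,0,0],[0,0,-8.5]],[[0,0,0],[0,0,-8.5]],[[0,0,0],[0,0,-8.5]]]'
python3 -m inch '[[[0,0,0],[0,0,-8.5]],[[0,0,0],[0,0,-8.5]],[[0,0,0],[0,0,-8.5]],[[0,0,0],[0,0,-8.5]],[[0,0,0],[0,0,-8.5]],[[0,0,0],[0,0,-8.5]],[[0,0,0],[0,0,-8.5]],[[0,0,0],[0,0,0]],[[0,0,0],[0,0,0]],[[0,0,0],[0,0,0]]]'
cat >> h.py <<'E'
def wrist():
    from bench import ctrl, optics
    s=ctrl.get_state(); d=optics.get_image('wrist')
    A=np.eye(4);A[:3,:3]=Ro.from_rotvec(s['tool_rot']).as_matrix();A[:3,3]=s['position']
    W=np.linalg.inv(A@d['hand_eye']); d['R']=W[:3,:3]; d['t']=W[:3,3]; return s,d
E
python3 - <<'E'
from h import *
s,d=wrist(); np.savez('w1.npz',**d)
print(s['joint_positions'],s['position'])
cv2.imwrite('pics/w1.png',d['image'][...,::-1])
def pr(X):
    return cv2.projectPoints(np.array([X],float),cv2.Rodrigues(d['R'])[0],d['t'],np.array([[d['fx'],0,d['cx']],[0,d['fy'],d['cy']],[0,0,1]]),np.array(d['dist'],float))[0].ravel().round(1)
print(pr([.511,.3,.107]),pr([.511,.3,.09]),pr([.4733,.432,.057]))
E
```

```text
time: 3.15
position: [0.5108, 0.2987, 0.2392]
tool_rot: [2.261, 2.181, -0.001]
ft_force: [-0.3, 0.5, -0.3]
grip_width: 1.001
time: 4.15
position: [0.5109, 0.2989, 0.2394]
tool_rot: [0.894, 3.012, -0.0]
ft_force: [0.5, -0.1, -0.2]
grip_width: 1.002
[ 0.41504001  0.51284299 -1.32636325  1.57090802  0.50020039  1.45195162
  0.05194446] [0.51090051 0.29886412 0.2394111 ]
[253.7 191.5] [253.7 187.8] [336.7  87.7]
```

View pics/w1.png

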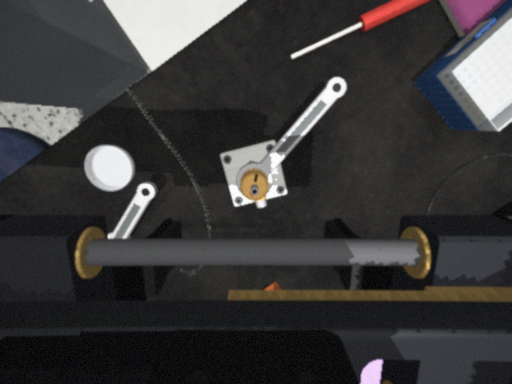

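The wrist view shows the nut at about (254,185), its mark at (256,177), the handle running to (338,87), and the blanked fitting's handle at the lower left. I'll refine the axis numerically.

```bash
python3 - <<'E'
from h import *
d=dict(np.load('w1.npz')); im=d['image']; c=im[165:205,235:275]
h=cv2.cvtColor(im,cv2.COLOR_RGB2HSV); m=cv2.inRange(h,(8,90,60),(35,255,255)); m[:160]=0;m[215:]=0;m[:,:225]=0;m[:,285:]=0
k,l,st,ce=cv2.connectedComponentsWithStats(m)
for i in range(1,k):
    if st[i][4]>20:
        ct=max(cv2.findContours((l==i).astype(np.uint8),0,1)[0],key=len); e=cv2.minEnclosingCircle(ct)
        print(st[i],ce[i],e,onz(d,e[0],.085).round(4))
for uv in((254,189),(256,177),(338,87)): print(uv,onz(d,uv,{189:.107,177:.09,87:.057}[uv[1]]).round(4))
cv2.imwrite('pics/w1c.png',cv2.resize(im[160:210,225:285],None,fx=12,fy=12,interpolation=2)[...,::-1])
E
```

```text
[240 169  28  32 624] [254.05448718 183.75320513] ((255.38235473632812, 184.35293579101562), 16.140302658081055) [0.5098 0.303  0.085 ]
(254, 189) [0.509  0.3016 0.107 ]
(256, 177) [0.5026 0.3084 0.09  ]
(338, 87) [0.4734 0.4335 0.057 ]
```

View pics/w1c.png

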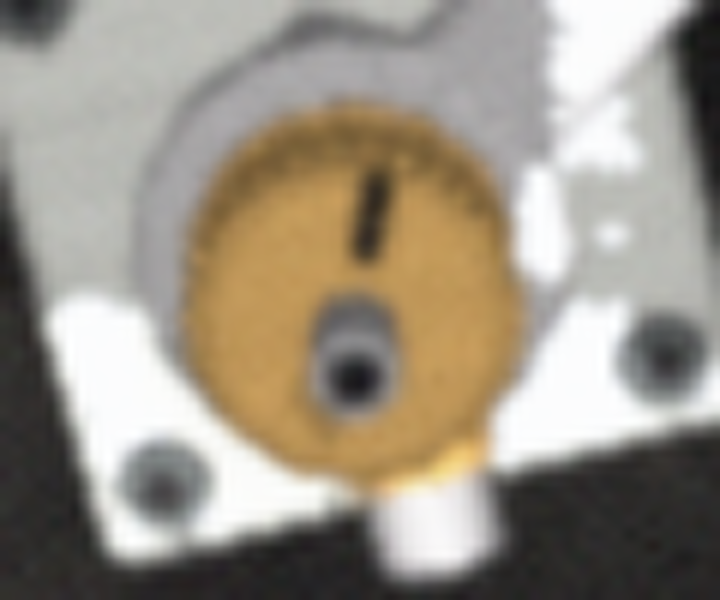

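Axis: about (0.5105, 0.3005), with top, wrist and given sizes in agreement. The mark is about 31° short of the handle. I'll descend and grip softly (10 N), so that it slips well below the 1.2 N m that would drag the wrench.

```bash
python3 -m inch '[[[1.2,1.1,16],[0,0,0]],[[0,0,16],[0,0,0]],[[0,0,16],[0,0,0]],[[0,0,16],[0,0,0]],[[0,0,16],[0,0,0]],[[0,0,16],[0,0,0]],[[0,0,16],[0,0,0]],[[0,0,16],[0,0,0]],[[0,0,16],[0,0,0]],[[0,0,15],[0,0,0]]]' 0 10
python3 -m inch '[[[0,0,0],[0,0,0]],[[0,0,0],[0,0,0]],[[0,0,0],[0,0,0]],[[0,0,0],[0,0,0]],[[0,0,0],[0,0,0]],[[0,0,0],[0,0,0]],[[0,0,0],[0,0,0]],[[0,0,0],[0,0,0]],[[0,0,0],[0,0,0]],[[0,0,0],[0,0,0]]]' 1 10
python3 -c "
from bench import ctrl; s=ctrl.get_state(); print(s['torque'],s['joint_positions'])"
```

```text
time: 5.2
position: [0.5104, 0.3005, 0.0791]
tool_rot: [-0.89, -3.013, 0.0]
ft_force: [-0.2, -0.6, 0.6]
grip_width: 1.002
time: 6.2
position: [0.5108, 0.3008, 0.0806]
tool_rot: [0.89, 3.013, 0.001]
ft_force: [0.8, 1.1, -0.9]
grip_width: 0.341
[ 0.36099312 -0.42532279  0.02521558] [ 0.32839168  0.64597659 -1.1887318   1.74607748  0.64214135  1.20144387
 -0.04299092]
```

```bash
python3 -m inch '[[[0,0,0],[0,0,5]],[[0,0,0],[0,0,5]],[[0,0,0],[0,0,5]],[[0,0,0],[0,0,5]],[[0,0,0],[0,0,5]],[[0,0,0],[0,0,3]],[[0,0,0],[0,0,3]],[[0,0,0],[0,0,3]],[[0,0,0],[0,0,3]],[[0,0,0],[0,0,3]]]' - 10
python3 -c "
from bench import ctrl,optics; s=ctrl.get_state(); print(s['torque'],s['tool_rot'])
import cv2;d=optics.get_image('top');cv2.imwrite('pics/t2.png',cv2.resize(d['image'][125:200,145:265],None,fx=6,fy=6,interpolation=2)[...,::-1])"
```

```text
time: 7.2
position: [0.5112, 0.3016, 0.081]
tool_rot: [1.868, 2.525, 0.004]
ft_force: [2.7, 1.6, -0.1]
grip_width: 0.34
[ 0.51843717 -0.60087739  0.21273472] [1.86802418 2.525411   0.00438623]
```

The twist moment rose to 0.21 N m, well above the 0.04 N m free-running value, so the nut is against its stop. I'll turn a few degrees more, then open, lift and look.

```bash
python3 -m inch '[[[0,0,0],[0,0,3]],[[0,0,0],[0,0,3]],[[0,0,0],[0,0,3]],[[0,0,0],[0,0,3]],[[0,0,0],[0,0,0]],[[0,0,0],[0,0,0]],[[0,0,0],[0,0,0]],[[0,0,0],[0,0,0]],[[0,0,0],[0,0,0]],[[0,0,0],[0,0,0]]]' - 10
python3 -c "
from bench import ctrl; s=ctrl.get_state(); print(s['torque'])"
python3 -m inch '[[[0,0,0],[0,0,0]],[[0,0,0],[0,0,0]],[[0,0,0],[0,0,0]],[[0,0,0],[0,0,0]],[[0,0,0],[0,0,0]],[[0,0,-30],[0,0,0]],[[0,0,-30],[0,0,0]],[[0,0,-40],[0,0,0]],[[0,0,-40],[0,0,0]],[[0,0,-20],[0,0,0]]]' 0 10
python3 - <<'E'
from h import *
from bench import optics
s,d=wrist(); print(s['position'],s['tool_rot'],s['joint_positions'])
np.savez('w2.npz',**d)
K=np.array([[d['fx'],0,d['cx']],[0,d['fy'],d['cy']],[0,0,1]])
p=cv2.projectPoints(np.array([[.5105,.3005,.09],[.4734,.433,.057]]),cv2.Rodrigues(d['R'])[0],d['t'],K,np.array(d['dist'],float))[0].reshape(-1,2); print(p)
u,v=p[0].astype(int)
x0=max(0,u-60);y0=max(0,v-100)
print(x0,y0); cv2.imwrite('pics/w2.png',cv2.resize(d['image'][y0:y0+130,x0:x0+160],None,fx=4.5,fy=4.5,interpolation=2)[...,::-1])
E
```

```text
time: 8.25
position: [0.5115, 0.3016, 0.0814]
tool_rot: [2.119, 2.319, 0.005]
ft_force: [3.5, 4.3, 2.3]
grip_width: 0.34
[ 0.82277696 -0.86248515  0.06292083]
time: 9.25
position: [0.5111, 0.3015, 0.2441]
tool_rot: [2.119, 2.317, 0.006]
ft_force: [0.2, -0.5, 0.3]
grip_width: 0.988
[0.51108155 0.30151283 0.24408386] [2.11929793 2.31705435 0.00559151] [ 0.30586352  0.38777032 -1.11585055  1.56647471  0.35295597  1.40437746
 -0.74936212]
[[252.08543136 188.00689267]
 [228.47598593  58.30359538]]
192 88
```

View pics/w2.png

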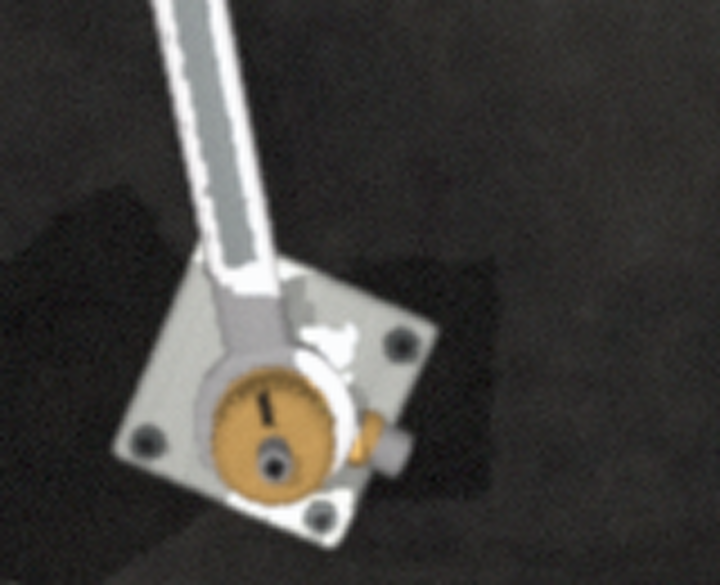

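The mark now lies over the handle: mark direction about 12° left of up, handle about 10°. I'll check the handle angle against the start.

```bash
cat >> h.py <<'E'
PIV=np.array([.5105,.3005])
def haz(d,guess,thr=110):
    K=np.array([[d['fx'],0,d['cx']],[0,d['fy'],d['cy']],[0,0,1]]); P=[]
    L=np.radians(guess); u=np.array([np.cos(L),np.sin(L)]); n=np.array([-u[1],u[0]])
    g=cv2.cvtColor(d['image'],cv2.COLOR_RGB2GRAY)
    for r in np.arange(.045,.125,.002):
        w=np.arange(-.03,.0301,.0005)
        X=np.array([[*(PIV+r*u+a*n),.057] for a in w])
        p=cv2.projectPoints(X,cv2.Rodrigues(d['R'])[0],d['t'],K,np.array(d['dist'],float))[0].reshape(-1,2)
        v=cv2.remap(g,p[:,0].astype(np.float32),p[:,1].astype(np.float32),1).ravel()
        on=w[v>thr]
        if len(on)>5: P.append((r,(on.min()+on.max())/2,on.max()-on.min()))
    P=np.array(P)
    if len(P)<5: return None
    s,b=np.polyfit(P[:,0],P[:,1],1); return guess+np.degrees(np.arctan(s)),b*1000,np.median(P[:,2])*1000,len(P)
E
python3 - <<'E'
from h import *
for f in('top0','w1','w2'): print(f,haz(dict(np.load(f+'.npz')),106))
from bench import optics
print('top now',haz(optics.get_image('top'),106))
E
```

```text
top0 (np.float64(105.39333776484149), np.float64(-0.529303470919297), np.float64(19.500000000000018), 40)
w1 (np.float64(104.51150466701041), np.float64(3.1202392120075353), np.float64(18.000000000000014), 40)
w2 (np.float64(105.81322502012291), np.float64(0.24882739212010327), np.float64(18.000000000000014), 40)
top now (np.float64(89.50900633393013), np.float64(30.547323258196766), np.float64(20.000000000000018), 23)
```

Handle azimuth is 105.5° and hasn't moved. Next I straddle the handle at radius 88 mm.

```bash
python3 -m inch '[[[0,0,0],[0,0,-5.2]],[[0,0,0],[0,0,-5.2]],[[29,0,0],[0,0,0]],[[29,-0.8,0],[0,0,0]],[[29.2,0,0],[0,0,0]],[[0,0,30],[0,0,0]],[[0,0,30],[0,0,0]],[[0,0,30],[0,0,0]],[[0,0,0],[0,0,0]],[[0,0,0],[0,0,0]]]' 0.45 40
python3 - <<'E'
from h import *
s,d=wrist(); print(s['position'],s['tool_rot'],haz(d,105.5))
cv2.imwrite('pics/w3.png',d['image'][...,::-1])
E
```

```text
time: 10.35
position: [0.4859, 0.384, 0.1499]
tool_rot: [-1.901, -2.5, 0.003]
ft_force: [-0.4, 0.2, 0.6]
grip_width: 0.549
[0.48592279 0.38396969 0.14987007] [-1.90101346 -2.5000032   0.00297572] (np.float64(104.50304171938807), np.float64(2.8630602240896663), np.float64(16.000000000000014), 35)
```

View pics/w3.png

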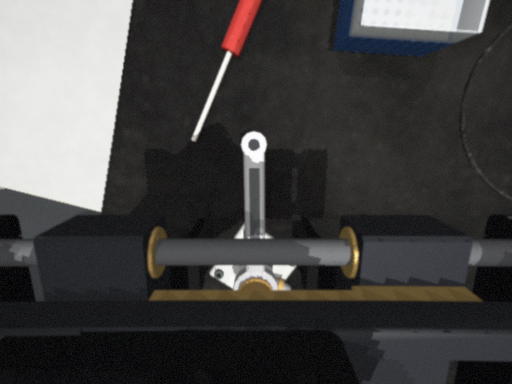

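The handle (column 254) is centred between the jaws and parallel to the tool x axis. I'll descend and narrow the gap.

```bash
python3 -m inch '[[[0,0,20],[0,0,0]],[[0,0,20],[0,0,0]],[[0,0,20],[0,0,0]],[[0,0,15],[0,0,0]],[[0,0,12],[0,0,0]],[[0,0,11],[0,0,0]],[[0,0,0],[0,0,0]],[[0,0,0],[0,0,0]],[[0,0,0],[0,0,0]],[[0,0,0],[0,0,0]]]' 0.45 40
python3 -m inch '[[[0,0,0],[0,0,0]],[[0,0,0],[0,0,0]],[[0,0,0],[0,0,0]],[[0,0,0],[0,0,0]],[[-0.2,6.1,0],[0,0,4]],[[-0.2,6.1,0],[0,0,4]],[[-0.2,6.1,0],[0,0,4]],[[-0.2,6.1,0],[0,0,4]],[[-0.2,6.1,0],[0,0,4]],[[0,0,0],[0,0,0]]]' 0.7 40
python3 - <<'E'
from h import *
from bench import ctrl
s=ctrl.get_state(); q=np.array(s['position'])[:2]-PIV; print(np.hypot(*q),np.degrees(np.arctan2(q[1],q[0])),s['torque'],s['joint_positions'])
E
```

```text
time: 11.4
position: [0.4868, 0.3847, 0.0533]
tool_rot: [1.902, 2.5, 0.002]
ft_force: [-0.5, -0.3, -0.5]
grip_width: 0.548
time: 12.4
position: [0.5118, 0.3877, 0.0521]
tool_rot: [-2.304, -2.131, 0.012]
ft_force: [-8.4, -1.9, 5.3]
grip_width: 0.297
0.08719750837447407 89.17383953836892 [-0.47793968  2.09087597  0.16797653] [-0.01290939  0.64412902 -0.90992345  1.63431911  0.54268169  1.14531213
 -1.13830709]
```

```bash
python3 -m inch '[[[-0.2,6.1,0],[0,0,4]],[[-0.2,6.1,0],[0,0,4]],[[-0.2,6.1,0],[0,0,4]],[[-0.2,6.1,0],[0,0,4]],[[-0.2,6.1,0],[0,0,4]],[[-0.2,6.1,0],[0,0,4]],[[-0.2,6.1,0],[0,0,4]],[[-0.2,6.1,0],[0,0,4]],[[-0.2,6.1,0],[0,0,4]],[[0,0,0],[0,0,0]]]'
cat > c.py <<'E'
from h import *
from bench import ctrl,optics
s=ctrl.get_state(); q=np.array(s['position'])[:2]-PIV
x=Ro.from_rotvec(s['tool_rot']).as_matrix()[:,0]
print('r',np.hypot(*q),'az',np.degrees(np.arctan2(q[1],q[0])),'x az',np.degrees(np.arctan2(x[1],x[0])),s['torque'],np.round(s['joint_positions'],2))
E
python3 c.py
```

```text
time: 13.4
position: [0.5609, 0.3721, 0.0522]
tool_rot: [-2.843, -1.316, 0.007]
ft_force: [-8.2, 6.8, 0.9]
grip_width: 0.3
r 0.08755996839094086 az 54.85402566289318 x az 49.67472908567187 [1.38387533 1.64793318 0.13827021] [-0.07  0.64 -0.77  1.56  0.47  1.14 -1.63]
```

```bash
python3 -m inch '[[[-0.2,6.1,0],[0,0,4]],[[-0.2,6.1,0],[0,0,4]],[[-0.2,6.1,0],[0,0,4]],[[-0.2,6.1,0],[0,0,4]],[[-0.2,6.1,0],[0,0,4]],[[-0.2,6.1,0],[0,0,4]],[[-0.2,6.1,0],[0,0,4]],[[-0.2,6.1,0],[0,0,4]],[[0,0,0],[0,0,0]],[[0,0,0],[0,0,0]]]'
python3 c.py
python3 - <<'E'
from h import *
s,d=wrist(); np.savez('w4.npz',**d)
for g in(20,24,28): print(haz(d,g))
cv2.imwrite('pics/w4.png',d['image'][...,::-1])
E
```

```text
time: 14.4
position: [0.5911, 0.3345, 0.0527]
tool_rot: [-3.093, -0.483, -0.003]
ft_force: [2.0, 12.2, -5.0]
grip_width: 0.305
r 0.08750617684793939 az 22.83319956891 x az 17.762246449372398 [ 2.64486853 -0.11413014  0.04818909] [-0.07  0.61 -0.65  1.55  0.39  1.11 -2.07]
(np.float64(34.082579480794024), np.float64(-20.49646676852557), np.float64(45.50000000000004), 34)
(np.float64(34.86171458597393), np.float64(-16.605602240896328), np.float64(37.000000000000036), 35)
(np.float64(34.821691523420256), np.float64(-12.235489060489018), np.float64(43.250000000000036), 36)
```

View pics/w4.png

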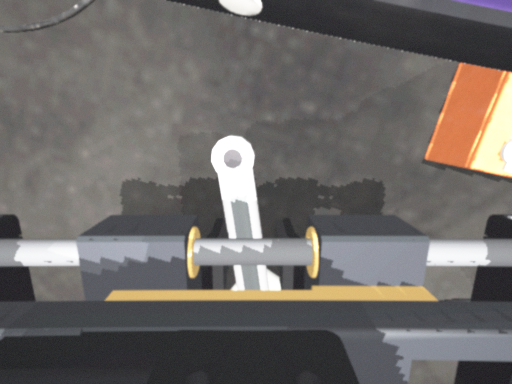

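The end hole is at (232,158). The handle is tilted relative to the jaws, and the monitor and rack are clear. I'll get the angle from the hole.

```bash
python3 - <<'E'
from h import *
d=dict(np.load('w4.npz')); p=onz(d,(232.5,158),.057)[:2]-PIV; print(np.hypot(*p),np.degrees(np.arctan2(p[1],p[0])))
E
```

```text
0.13748400575121744 25.31769927754106
```

Turned 80° so far (the 137.5 mm radius agrees), so I'll go about 10° more.

```bash
python3 -m inch '[[[-0.1,3.1,0],[0,0,2]],[[-0.1,3.1,0],[0,0,2]],[[-0.1,3.1,0],[0,0,2]],[[-0.1,3.1,0],[0,0,2]],[[-0.1,3.1,0],[0,0,2]],[[0,0,0],[0,0,0]],[[0,0,0],[0,0,0]],[[0,0,0],[0,0,0]],[[0,0,0],[0,0,0]],[[0,0,0],[0,0,0]]]'
python3 c.py
python3 - <<'E'
from h import *
s,d=wrist(); np.savez('w5.npz',**d); g=cv2.cvtColor(d['image'],cv2.COLOR_RGB2GRAY)
# dark hole inside the white end
m=(g[130:185,205:265]>150).astype(np.uint8)
cs,hi=cv2.findContours(m,cv2.RETR_CCOMP,1)
for c,h in zip(cs,hi[0]):
    if h[3]>=0 and cv2.contourArea(c)>30:
        M=cv2.moments(c); u=(205+M['m10']/M['m00'],130+M['m01']/M['m00']); p=onz(d,u,.057)[:2]-PIV; print(u,np.hypot(*p),np.degrees(np.arctan2(p[1],p[0])))
E
```

```text
time: 15.45
position: [0.5954, 0.3196, 0.0531]
tool_rot: [-3.122, -0.212, -0.004]
ft_force: [3.0, 13.4, -6.0]
grip_width: 0.3
r 0.08701996954013719 az 12.679385973728714 x az 7.75642842130689 [ 2.79210349 -0.49623317  0.02394533] [-0.07  0.59 -0.62  1.56  0.36  1.1  -2.21]
(232.51450562462995, 156.60864416814684) 0.1375447889739632 15.1591202803142
```

Wrench azimuth is 15.2°, so about 90.3° turned. I'll unload the push, open, lift and check.

```bash
python3 -m inch '[[[0,-2.5,0],[0,0,0]],[[0,-2.5,0],[0,0,0]],[[0,0,0],[0,0,0]],[[0,0,0],[0,0,0]],[[0,0,0],[0,0,0]],[[0,0,0],[0,0,0]],[[0,0,0],[0,0,0]],[[0,0,0],[0,0,0]],[[0,0,0],[0,0,0]],[[0,0,0],[0,0,0]]]'
python3 -m inch '[[[0,0,0],[0,0,0]],[[0,0,0],[0,0,0]],[[0,0,0],[0,0,0]],[[0,0,0],[0,0,0]],[[0,0,0],[0,0,0]],[[0,0,-20],[0,0,0]],[[0,0,-30],[0,0,0]],[[0,0,-40],[0,0,0]],[[0,0,-40],[0,0,0]],[[0,0,-40],[0,0,0]]]' 0.4 40
python3 -m inch '[[[-40,0,0],[0,0,0]],[[-40,0,0],[0,0,0]],[[-40,0,0],[0,0,0]],[[-30,0,0],[0,0,0]],[[0,0,0],[0,0,0]],[[0,0,0],[0,0,0]],[[0,0,0],[0,0,0]],[[0,0,0],[0,0,0]],[[0,0,0],[0,0,0]],[[0,0,0],[0,0,0]]]'
python3 - <<'E'
from h import *
from bench import optics
s,d=wrist(); print(s['position'],s['ft_force'])
print('wrist',haz(d,15.5),'top',haz(optics.get_image('top'),15.5))
K=np.array([[d['fx'],0,d['cx']],[0,d['fy'],d['cy']],[0,0,1]])
u,v=cv2.projectPoints(np.array([[.5105,.3005,.09]]),cv2.Rodrigues(d['R'])[0],d['t'],K,np.array(d['dist'],float))[0].ravel().astype(int); print(u,v)
x0=max(0,u-80);y0=max(0,v-110)
cv2.imwrite('pics/w6.png',cv2.resize(d['image'][y0:y0+140,x0:x0+170],None,fx=4.2,fy=4.2,interpolation=2)[...,::-1])
E
```

```text
time: 16.5
position: [0.5954, 0.3199, 0.053]
tool_rot: [-3.129, -0.208, -0.002]
ft_force: [0.2, 7.0, -1.8]
grip_width: 0.299
time: 17.5
position: [0.5956, 0.3159, 0.224]
tool_rot: [3.134, 0.205, -0.0]
ft_force: [0.5, 0.6, 0.5]
grip_width: 0.597
time: 18.5
position: [0.4474, 0.2969, 0.2222]
tool_rot: [-3.135, -0.204, 0.001]
ft_force: [-0.3, -0.1, -1.3]
grip_width: 0.599
[0.44743837 0.29685275 0.2222204 ] [-0.32962142 -0.08052524 -1.28264625]
wrist (np.float64(15.532261133703866), np.float64(-0.32939189189186463), np.float64(18.000000000000014), 37) top (np.float64(15.5), np.float64(2.7755575615628904e-14), np.float64(60.00000000000006), 40)
257 125
```

View pics/w6.png

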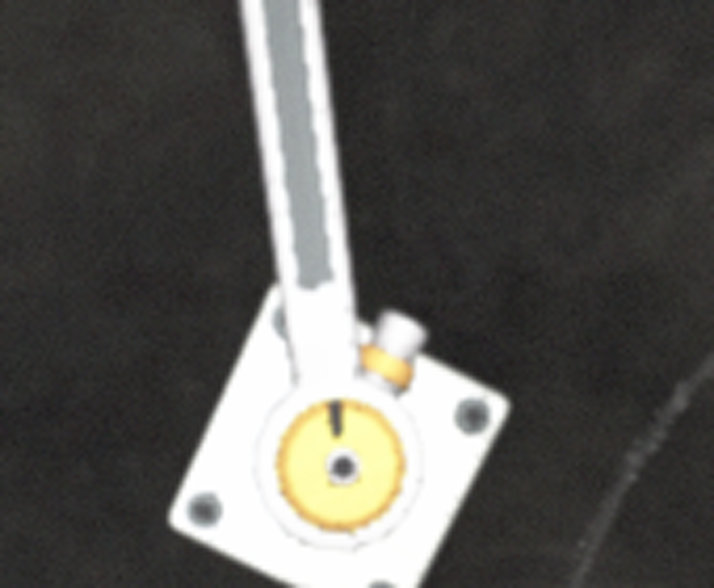

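The mark, at (335,418), lies over the handle within about 1°. The handle is at 15.5°, exactly 90° on from the start, and the robot is clear. I'll hand in.

```bash
python3 -c "
from bench import close_job; print(close_job())"
```

```text
the job is handed in; nothing more can be done
None
```

I made up the left fitting, the one with the bare tube, and handed the job in at about 18.5 s of the 54 s allowed.

- **Finger-tight:** I ran the nut clockwise with a soft 10 N grip until it met its stop. The twist moment rose to 0.21 N m and the mark came over the handle, with the wrench still at 105.5–105.8°.
- **Quarter turn:** I straddled the handle with the fingers, swung the wrench clockwise, unloaded, opened and backed off.
- **Last checks:** The wrist camera put the handle at 15.5°, which is 90° from the start (a check before release gave 90.3°). The mark lay over the handle within about 1°. The robot was clear, with wrist force about 1 N.
- **Failed check:** The final top-camera reading of the handle angle was unusable (its edge fit returned no real edges), so the result rests on the wrist camera.
- **Not measured again:** I never measured the blanked fitting's wrench after the start. The gripper stayed well clear of it throughout.

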